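# Clamp the coin acceptor cover in the bench squeeze clamp

### The arm

A 6-joint arm with a two-finger parallel gripper is mounted at the origin on the work surface. World frame = base frame: x ahead of the robot, y to its left, z up, the work surface at z = 0. Lengths are in mm, angles in rad, forces in N, time in s.
With the tool pointing down it reaches from about 350 to 875 mm from the base axis. Payload 4.2 kg.
Tool frame: the origin (TCP) lies at the very end of the fingers, on their centre line; the grasp point (between the pads) lies 19 mm behind it; z points along the fingers, y is the line along which they close (so a half turn about z gives the same grasp; the last joint's range is limited). The gripper opens to 85 mm and grips with 20 to 120 N. Pads are 22 mm wide; open, the fingers measure 114 mm over their backs; the gripper's body (76 mm by 85 mm) begins 54 mm behind the grasp point. The pads swing forward as they close: fully open they stand 13 mm farther back than shut.
Start: joints at [1.534, 0.385, 0.008, 0, -1.194, -0.259], TCP at [182.158, 597.844, 231.312] pointing down, gripper open.
Joint ranges: [-3.14, 3.14], [-1.21, 2.06], [-1.07, 1.41], [-3.16, 2.05], [-2.99, -0.16], [-3.1, 3.1]. Speed limits (rad/s): [2.79, 2.79, 3.14, 3.14, 3.14, 3.14].

### API

Orientations are given as a unit quaternion [x, y, z, w].
In Python, from bench import arm gives the robot as it stands.
- The arm moves only by the tool servo_tool, never from a script. Its argument "rows" is a list that holds one entry, the list of rows, each a list of 7 numbers: the finger opening in mm, from 0 to 85.4, then the shift along the tool's x, y, z in mm, then the turn, a rotation vector about the tool's x, y, z in rad. A call has 1 to 10 rows; each row is the pose to reach, as a shift and turn from the pose commanded when the call began, along the tool's axes at that moment; what a row does not reach only later rows make up. A row lasts 1/8 s, in which the tool goes at most 62.5 mm and 10.7 degrees, less where a joint would pass 70% of its speed; a pose out of reach is approached as far as the arm can. A call with a gripper value outside its range is refused whole. The fingers move at their own pace and stop on an object; the grip force is fixed at half the most. Time passes only in rows, so rows that repeat a pose let the fingers close. It gives the time, the measured TCP pose, the force, the opening and the grip force at its end, in the units of the state.
- arm.read_state(): the state, without advancing time (a new reading comes with each control period).
- arm.get_image(name): name is "side" or "top" or "wrist"; returns the picture (480x640x3 uint8, red, green, blue); there is no depth.
- arm.camera_params(name): a dict with "intrinsics" (3x3 intrinsics, pixels), "R" (3x3) and "t" (3): a world point X has camera coordinates R X + t. Camera axes: x right, y down, z forward; pixel columns grow to the right and rows downward; lengths in mm; the calibration is good to about 2 mm. The wrist camera is an equidistant fisheye: a pixel r from the principal point sees the ray r / f radians off the axis. A picture is of the moment at which its call begins: read the wrist's pose just before it. camera_params takes no time and is no camera call; for the wrist camera it gives the pose at the moment of the call.
- arm.job_done(): hands the job in; it is judged then, once.
The state is a dict: "clock": time; "joints": joint angles; "joint_vel": joint speeds; "joint_efforts": joint torques, N m; "position": TCP position; "ee_rot": TCP orientation; "contact_force": force on the tool from outside, world axes, zero at the start; "wrist_torque": the same for the moment, N m; "gripper_width": finger opening in mm; "grasp_force": force on a finger pad.
Only numpy, scipy, OpenCV 4.12 (cv2) and the standard library are available. Lean on these libraries where they do the work, as an engineer would, in place of code of your own. Each camera call takes 0.05 s, during which the arm holds its last target. There are 200 camera calls.

### The job

Lift the olive green coin acceptor cover up and off its hook and stand it upright and square on the bed of the bench clamp between the jaws, then let go of it. Then squeeze the clamp's trigger against its handle, over and over, until the sprung nose of the moving jaw presses the cover against the fixed jaw and is pushed in about half way (7 mm), never so hard that the cover is crushed. Finish while still gripping trigger and handle so that the pressure stays on; move the jaw only with the trigger, and leave the loose parts on the bench alone.

Things in the scene. Friction and masses are not known exactly. Their poses are not given: they have to be found in the camera images.
- cover: Olive green coin acceptor cover, 0.10-0.20 kg: shell 24 mm thick (x), 70 wide (y), 80 tall; on top a centred tab 10 mm thick (x), 44 wide, up to 141. A slot 24 mm wide goes through the tab along x, 80 to 105 mm up; pinch the solid tab above it (105-141) across its thickness. Front and back count the same. Origin: centre of underside, z up. Hangs by the slot's top on the strap, x along the strap.
- hook_strap (a point): On the upper face of the hook's strap, 145 mm above the bench; the cover hangs within 12 mm of here. The strap (14 mm wide, 5 thick) runs along this x: its free end is 35 mm away at -x, with a tip turned up 8 mm; at +x, 60 mm away, is a post no higher than the strap. So the cover goes up about 13 mm, then out along -x by 60 mm or more.
- clamp_bed (a point): Middle of the dark iron clamp's bed: top face, 16 mm above the bench, 84 mm wide. x points to the fixed jaw, z up. Fixed jaw's face 32 mm away at +x, 80 mm wide, 64 high above the bed; the moving jaw's nose 19 to 34 mm away at -x at the start, that jaw's top 58 mm above the bed. The cover stands here with its 24 mm thickness along this x.
- grip_mid (a point): On the clamp, midway between the outer faces of trigger (steel, -x side) and handle (black rubber, +x side) when the trigger is out; 94 mm above the bed, 128 mm from clamp_bed. x points to the fixed jaw. Both uprights: 12 mm thick, 26 wide, tops 28 mm above here, free outside. Span over both 60 mm, squeezed 40. The whole clamp floats +-20 mm along x (1.5 N drag), so it centres itself in the grip.
- trigger (a joint): Travel of the trigger towards the handle: 0 out, 0.020 m fully squeezed. A spring of 3 to 5 N brings it out. Squeezing pushes the toothed bar with the moving jaw forward 1:1 after up to 6 mm of idle travel (tooth pitch 6 mm); let out, it slips back over the teeth while drag holds the jaw.
- jaw (a joint): Travel of the moving jaw towards the fixed jaw, 0 to 0.075 m; starts between 0 and 0.015. About 3 N of drag. Its nose then is 34 mm minus this travel from clamp_bed, on the -x side.
- nose (a joint): How far the sprung nose is pushed into the moving jaw: 0 free, 0.014 m at its stop. 1.8 N per mm. Without a grip on the trigger it eases back to under 2 mm.
- nose_pad: Rubber face of the nose, 40 mm wide, 36 mm high, centred 30 mm above the bed.
- trigger_grip: The upright part of the trigger that the finger pushes.
- handle: The upright handle of the clamp.
- jaw_plate: The moving jaw, a plate 60 mm wide carrying the nose; not to be pushed by hand.
- roller: Bystander: white nylon coin roller, a ring 36 mm across and 22 mm high.
- weight0: Bystander: large zinc coin weight with a knob, 38 mm across, 22 mm high.
- weight1: Bystander: middle zinc coin weight, 32 mm across, 20 mm high.
- weight2: Bystander: small zinc coin weight, 26 mm across, 17 mm high.
- door_plate: Bystander: rusty coin box door plate lying flat, 90 by 130 by 6 mm.
Mind the look-alikes: they are no part of the job. Of the things that look like the part that bears hook_strap, take the one that is farthest to the robot's right at the start.

How it is judged:
By the outcome, as a careful person would: the job done as asked, in the order asked, and still so for the second after the job is handed in, while the arm keeps its last pose, push and grip.
It also fails if it takes over 67 s, if anything falls off the work surface, if the arm or the gripper's body presses on something with over 40 N, if the wrist force passes 120 N, or if a joint passes its speed limit or range.

## Working session

There is one attempt and no reset: what is moved stays moved. The work goes in short steps, Python scripts to look and compute and a tool call to move; the robot and the scene stay as the last step left them, time stands still between calls to the robot, and variables do not carry over. Pictures are saved under pics/ and viewed, at most 10 in all, crops included, and the job is handed in when it is done.

Besides the shell and the picture viewer there is one more tool, called after "Request:" by a JSON object that holds its "op" and its "data", one argument or row to a line. servo_tool: Moves the arm, as the interface text tells. Its arguments: {"type":"object","properties":{"rows":{"type":"array"}},"required":["rows"]}

```bash
mkdir -p pics; ls
python3 - <<'E'
from bench import arm
import cv2,numpy as np
for n in("side","top"):
    im=arm.get_image(n);cv2.imwrite(f"pics/{n}0.png",im[:,:,::-1])
    p=arm.camera_params(n);print(n,np.round(p["intrinsics"],1).tolist(),np.round(p["R"],3).tolist(),np.round(p["t"],1).tolist())
print(arm.read_state())
E
```

```text
pics
side [[604.7, 0.0, 311.8], [0.0, 604.7, 223.5], [0.0, 0.0, 1.0]] [[-0.996, -0.094, 0.005], [-0.072, 0.73, -0.68], [0.06, -0.678, -0.733]] [545.8, 174.4, 1152.4]
top [[607.2, 0.0, 322.6], [0.0, 607.2, 234.6], [0.0, 0.0, 1.0]] [[0.026, -1.0, 0.005], [-0.999, -0.026, -0.029], [0.029, -0.005, -1.0]] [-90.7, 536.9, 1007.8]
{'clock': 0.1, 'joints': array([ 1.53357221e+00,  3.85459714e-01,  6.76353229e-03, -4.48308938e-04,
       -1.19401201e+00, -2.58613321e-01]), 'joint_vel': array([ 0.00056803,  0.00017413,  0.00227623,  0.00188582, -0.00013621,
        0.00062458]), 'joint_efforts': array([-1.95497073e-04, -3.93318415e+01,  1.88929939e+01,  4.19788465e+00,
       -2.53616679e-03,  3.14061502e-06]), 'position': array([182.03275609, 597.35214259, 230.34145416]), 'ee_rot': array([ 9.89067298e-01, -1.47461598e-01, -1.01476106e-04,  9.73096150e-04]), 'contact_force': array([-0.48545241, -0.45083552, -0.02288172]), 'wrist_torque': array([ 0.03836502, -0.02020193,  0.01910179]), 'grasp_force': 0.0, 'gripper_width': 84.86893665862665}
```

View pics/side0.png

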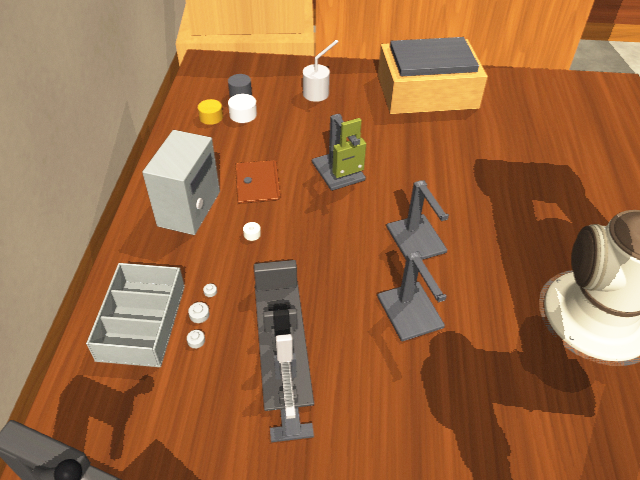

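View pics/top0.png

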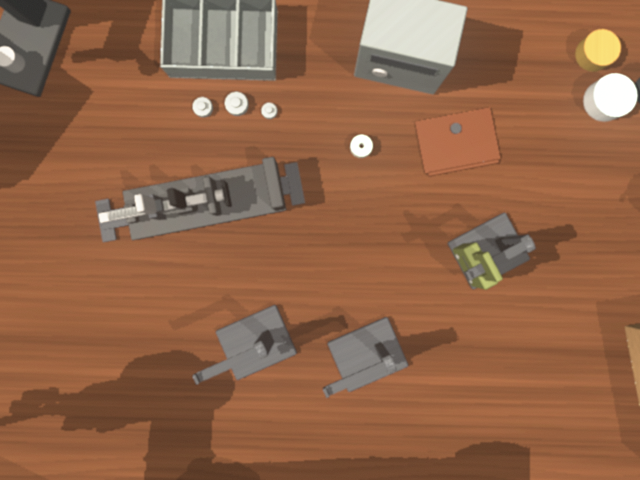

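The top view shows three hooks: (255,350), (368,360) and (490,250). The one farthest to the robot's right, since image right is -y, is (490,250), and it carries the olive cover. The clamp runs from (100,220) to (300,185), with its fixed jaw at about (273,185). I'll confirm this in enlarged crops.

Run:
```python
import cv2,numpy as np
t=cv2.imread("pics/top0.png");s=cv2.imread("pics/side0.png")
r=lambda im,x,y,w,h,W,H:cv2.resize(im[y:y+h,x:x+w],(W,H),interpolation=cv2.INTER_CUBIC)
a=np.hstack([r(t,440,205,120,90,400,300),r(s,290,105,120,90,400,300)])
b=r(t,85,150,240,90,800,300)
cv2.imwrite("pics/c1.png",np.vstack([a,b]))
cv2.imwrite("pics/c2.png",r(s,235,250,100,200,300,600))
```

```text
(no output)
```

View pics/c1.png

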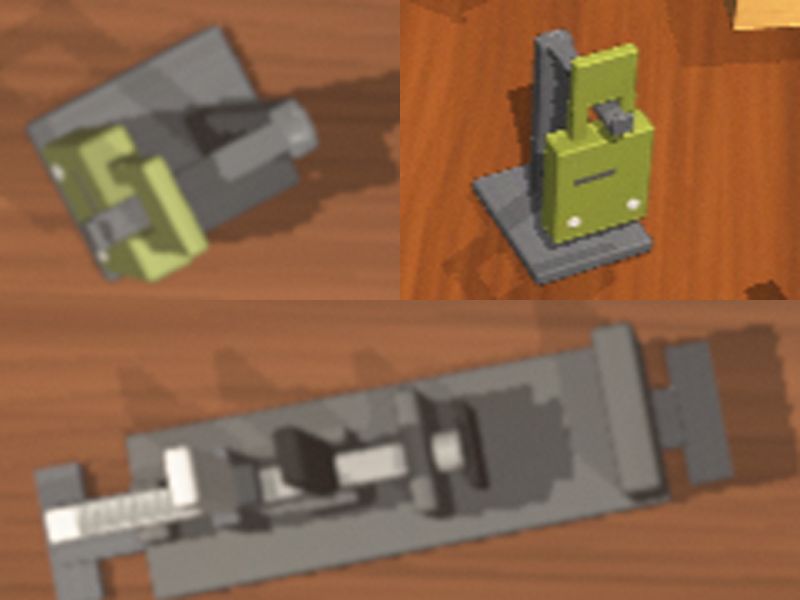

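View pics/c2.png

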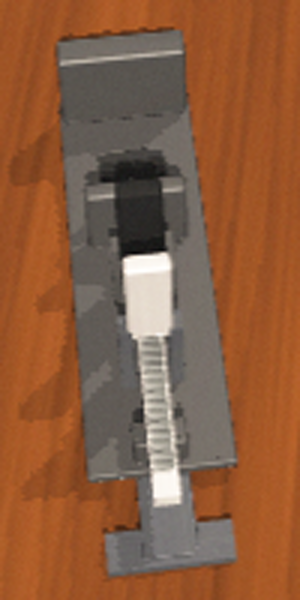

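Crop c1 confirms the cover on the right-hand hook: tab top centre at crop (177,207), i.e. top px (493,267), with the strap tip to its lower left. The clamp is seen with trigger (white) at crop (182,475), handle (black) at (300,460), moving jaw at (420,455) and fixed jaw at (628,412). c2 shows the same from the side.

```bash
cat > h.py <<'E'
import numpy as np,cv2
from scipy.spatial.transform import Rotation as Ro
def ray(p,uv,fish=False):
    K=np.array(p["intrinsics"]);R=np.array(p["R"]);t=np.array(p["t"])
    a=np.array([(uv[0]-K[0,2])/K[0,0],(uv[1]-K[1,2])/K[1,1]])
    if fish:
        th=np.hypot(*a);d=np.array([*(a/max(th,1e-9)*np.sin(th)),np.cos(th)])
    else:d=np.array([*a,1.])
    return -R.T@t,R.T@d
def onz(p,uv,z,fish=False):
    c,d=ray(p,uv,fish);return c+d*(z-c[2])/d[2]
def tri(p,u,q,v):
    a,d=ray(p,u);b,e=ray(q,v)
    s=np.linalg.lstsq(np.c_[d,-e],b-a,rcond=None)[0]
    x,y=a+d*s[0],b+e*s[1];return (x+y)/2,np.linalg.norm(x-y)
def proj(p,X,fish=False):
    K=np.array(p["intrinsics"]);c=np.array(p["R"])@X+np.array(p["t"])
    if fish:
        r=np.hypot(c[0],c[1]);th=np.arctan2(r,c[2]);return K[:2,2]+th*K[0,0]*c[:2]/r
    return K[:2,2]+K[0,0]*c[:2]/c[2]
E
python3 - <<'E'
from bench import arm
from h import *
np.set_printoptions(precision=1,suppress=True)
T=arm.camera_params("top");S=arm.camera_params("side")
c=lambda x,y:(440+x/3.333,205+y/3.333)
d=lambda x,y:(85+x/3.333,150+y/3.333)
e=lambda x,y:(235+x/3,250+y/3)
f=lambda x,y:(290+x/3.333-120,105+y/3.333)
print("tab",[onz(T,c(*u),181) for u in((147,163),(168,156),(187,258),(207,246))], onz(T,c(177,207),181))
print("strap tip",onz(T,c(100,235),150),"post",onz(T,c(300,125),145))
print("tabtop tri",tri(T,c(147,163),S,f(570,57)),tri(T,c(187,278),S,f(636,45)), tri(T,c(187,258),S,f(636,45)))
print("bed edges",[onz(T,d(*u),16) for u in((128,437),(592,350),(155,597),(640,505))])
print("fixed top",[onz(T,d(*u),80) for u in((592,332),(628,325),(632,500),(665,492))])
print("trig",[onz(T,d(*u),138) for u in((165,450),(188,447),(178,508),(200,500))])
print("handle",[onz(T,d(*u),138) for u in((277,432),(302,428),(290,483),(310,492))])
print("trig tri",tri(T,d(165,450),S,e(168,255)),tri(T,d(178,508),S,e(123,258)))
print("fix tri",tri(T,d(592,332),S,e(58,65)),tri(T,d(632,500),S,e(185,58)))
E
```

```text
tab [array([ 513., -301.,  181.]), array([ 516.1, -309.7,  181. ]), array([ 473.9, -318.4,  181. ]), array([ 479.1, -326.6,  181. ])] [ 495.  -313.9  181. ]
strap tip [ 481.5 -289.7  150. ] post [ 531.4 -377.1  145. ]
tabtop tri (array([ 514.8, -298.8,  188.9]), np.float64(3.691062317762029)) (array([ 471.2, -316. ,  188.6]), np.float64(10.447090231237832)) (array([ 475.3, -316.3,  188. ]), np.float64(2.2291187412470985))
bed edges [array([453.4, 250.4,  16. ]), array([502.4,  21.6,  16. ]), array([374.8, 234.3,  16. ]), array([426.2,  -4.3,  16. ])]
fixed top [array([511.3,  15.9,  80. ]), array([514.9,  -0.7,  80. ]), array([433.7,  -4.9,  80. ]), array([437.8, -20.1,  80. ])]
trig [array([455., 195., 138.]), array([456.5, 185.1, 138. ]), array([429.9, 188.5, 138. ]), array([433.6, 179.1, 138. ])]
handle [array([464. , 146.5, 138. ]), array([466. , 135.7, 138. ]), array([442. , 140.2, 138. ]), array([438.3, 131.3, 138. ])]
trig tri (array([509.2, 195.4, 165.3]), np.float64(106.60137734232018)) (array([508.4, 195.1, 173.2]), np.float64(154.40991081714472))
fix tri (array([579.6,  28.4, 105.7]), np.float64(140.00820406326744)) (array([505. ,   7.8, 101.6]), np.float64(141.70293955141122))
```

Run:
```python
from bench import arm
from h import *
np.set_printoptions(precision=1,suppress=True)
T=arm.camera_params("top");S=arm.camera_params("side")
d=lambda x,y:(85+x/3.333,150+(y-300)/3.333)
e=lambda x,y:(235+x/3,250+y/3)
print("bed edges",[onz(T,d(*u),16) for u in((128,437),(592,350),(155,597),(640,505))])
print("fixed top",[onz(T,d(*u),80) for u in((592,332),(628,325),(632,500),(665,492))])
print("trig",[onz(T,d(*u),138) for u in((165,450),(188,447),(178,508),(200,500))])
print("handle",[onz(T,d(*u),138) for u in((277,432),(302,428),(290,483),(310,492))])
print("trig tri",tri(T,d(165,450),S,e(123,258)),tri(T,d(178,508),S,e(168,255)))
print("fix tri",tri(T,d(592,332),S,e(58,65)),tri(T,d(632,500),S,e(182,58)))
t=cv2.imread("pics/top0.png");hsv=cv2.cvtColor(t,cv2.COLOR_BGR2HSV)
print("jaw edge dark etc", [onz(T,d(*u),74) for u in((403,392),(432,510))])
# moving jaw+bed lines
s=arm.read_state();w=arm.camera_params("wrist")
R=Ro.from_quat(s["ee_rot"]).as_matrix()
print("tool",R.tolist()); C=-np.array(w["R"]).T@w["t"]
print("wrist cam in tool",R.T@(C-s["position"]),(np.array(w["R"])@R).round(2).tolist(),np.array(w["intrinsics"]).tolist())
```

```text
bed edges [array([602.5, 255.6,  16. ]), array([652.1,  25.9,  16. ]), array([523.2, 239.4,  16. ]), array([575.2,  -0.2,  16. ])]
fixed top [array([651.5,  19.9,  80. ]), array([655.2,   3.2,  80. ]), array([573.3,  -1. ,  80. ]), array([577.4, -16.3,  80. ])]
trig [array([586. , 199.6, 138. ]), array([587.6, 189.6, 138. ]), array([560.7, 193. , 138. ]), array([564.5, 183.5, 138. ])]
handle [array([595.2, 150.9, 138. ]), array([597.2, 140. , 138. ]), array([572.9, 144.5, 138. ]), array([569.2, 135.6, 138. ])]
trig tri (array([585.9, 197. , 146.7]), np.float64(1.4324504616082727)) (array([562. , 191.3, 144.2]), np.float64(3.3914672622620894))
fix tri (array([652.8,  20.2,  77.6]), np.float64(1.7602163973525544)) (array([576.5,   0. ,  68.5]), np.float64(4.858982098192483))
jaw edge dark etc [array([621.7, 108.5,  74. ]), array([566.6,  93.2,  74. ])]
tool [[0.9565101334349408, -0.2916986917411511, -0.0004877220239787702], [-0.2916990867251849, -0.9565082601975055, -0.0018949875023666603], [8.625523069024662e-05, 0.0019548428177166453, -0.999998085572964]]
wrist cam in tool [  73.8    0.1 -142.4] [[0.0, 1.0, 0.0], [-0.96, 0.0, -0.29], [-0.29, -0.0, 0.96]] [[371.64829954431775, 0.0, 322.917596473989], [0.0, 371.64829954431775, 238.3507948297072], [0.0, 0.0, 1.0]]
```

```bash
cat >> h.py <<'E'
def rel(targets):
    """targets: (x,y,z,angle of tool y in deg), tool down -> shift and turn in tool axes of now"""
    from bench import arm
    s=arm.read_state();R0=Ro.from_quat(s["ee_rot"]).as_matrix()
    for x,y,z,a in targets:
        a=np.radians(a);Y=np.array([np.cos(a),np.sin(a),0]);Z=np.array([0,0,-1.]);R=np.c_[np.cross(Y,Z),Y,Z]
        print((x,y,z),"->",(R0.T@(np.array([x,y,z])-s["position"])).round(1),Ro.from_matrix(R0.T@R).as_rotvec().round(3))
E
python3 -c "
from h import *
rel([(500,150,250,180),(495,-314,230,113.3)])"
```

```text
(500, 150, 250) -> [434.6 335.2 -19. ] [ 2.000e-03 -1.000e-03  1.275e+00]
(495, -314, 230) -> [565.2 780.4   1.9] [ 1.000e-03 -2.000e-03  2.439e+00]
```

Request:
{"op": "servo_tool", "data": {
  "rows": [
    [[40,435,335,-19,0,0,1.275],[40,435,335,-19,0,0,1.275],[40,435,335,-19,0,0,1.275],[40,435,335,-19,0,0,1.275],[40,435,335,-19,0,0,1.275],[40,435,335,-19,0,0,1.275],[40,565,780,0,0,0,2.439],[40,565,780,0,0,0,2.439],[40,565,780,0,0,0,2.439],[40,565,780,0,0,0,2.439]]
  ]
}}

```text
clock: 1.35
position: [438.3, 43.7, 238.9]
ee_rot: [-0.464, 0.886, 0.0, 0.0]
contact_force: [1.5, -0.8, 0.1]
gripper_width: 40.6
grasp_force: 0.0
```

```bash
python3 -c "
from h import *
rel([(495,-314,230,113.3)])"
```

```text
(495, -314, 230) -> [ 261.8 -250.3    8.9] [0.    0.    0.558]
```

Request:
{"op": "servo_tool", "data": {
  "rows": [
    [[26,262,-250,9,0,0,0.558],[26,262,-250,9,0,0,0.558],[26,262,-250,9,0,0,0.558],[26,262,-250,9,0,0,0.558],[26,262,-250,9,0,0,0.558],[26,262,-250,9,0,0,0.558],[26,262,-250,9,0,0,0.558],[26,262,-250,9,0,0,0.558]]
  ]
}}

```text
clock: 2.35
position: [496.4, -311.6, 229.3]
ee_rot: [-0.205, 0.979, 0.001, -0.001]
contact_force: [-0.3, 0.1, -0.2]
gripper_width: 26.2
grasp_force: 0.0
```

```bash
cat > w.py <<'E'
import sys
from bench import arm
from h import *
w=arm.camera_params("wrist");im=arm.get_image("wrist");n=sys.argv[1]
cv2.imwrite(f"pics/{n}.png",im[:,:,::-1])
import pickle;pickle.dump((w,arm.read_state()),open(n+".pkl","wb"))
s=arm.read_state();print(s["position"].round(1),s["gripper_width"],s["contact_force"].round(1))
E
python3 w.py w1
```

```text
[ 496.6 -311.1  229.7] 26.061877107395187 [-0.5  0.5 -1.2]
```

View pics/w1.png

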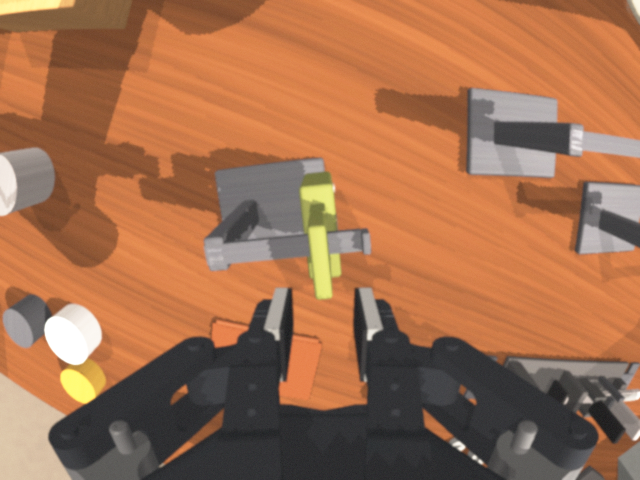

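The picture shows the tab between and ahead of the fingers: its top strip runs from about (315,215) to (323,297), with the strap from (215,255) to the tip at (366,240).

```bash
cat > tab.py <<'E'
import sys,pickle
from h import *
n,z=sys.argv[1],float(sys.argv[2]);x0,x1,y0,y1=map(int,sys.argv[3:7])
w,s=pickle.load(open(n+".pkl","rb"))
im=cv2.imread(f"pics/{n}.png");h=cv2.cvtColor(im,cv2.COLOR_BGR2HSV)
m=cv2.inRange(h,(25,70,int(sys.argv[7])),(45,255,255));k=np.zeros_like(m);k[y0:y1,x0:x1]=m[y0:y1,x0:x1]
print("V hist",np.histogram(h[y0:y1,x0:x1,2][cv2.inRange(h,(25,70,0),(45,255,255))[y0:y1,x0:x1]>0],bins=range(80,261,15)))
c=max(cv2.findContours(k,0,2)[0],key=cv2.contourArea)[:,0]
P=np.array([onz(w,u,z,True)[:2] for u in c],np.float32)
r=cv2.minAreaRect(P);b=cv2.boxPoints(r);print(cv2.boundingRect(c));print("rect",r,b.round(1).tolist())
for t in([366,230],[370,252]):print("tip",onz(w,t,153,True))
E
python3 tab.py w1 181 290 350 160 305 190
```

```text
V hist (array([   0,    1,  493,  231,  253,  223,  187,  147,  213,  474, 1168,
          0]), array([ 80,  95, 110, 125, 140, 155, 170, 185, 200, 215, 230, 245, 260]))
(309, 226, 32, 73)
rect ((493.770751953125, -310.77313232421875), (42.31886672973633, 14.868746757507324), 29.37861442565918) [[471.70001220703125, -314.70001220703125], [479.0, -327.6000061035156], [515.9000244140625, -306.8999938964844], [508.6000061035156, -293.8999938964844]]
tip [ 473.71560516 -292.45710918  153.        ]
tip [ 485.58143274 -283.95785292  153.        ]
```

Run:
```python
import cv2,numpy as np
h=cv2.cvtColor(cv2.imread("pics/w1.png"),cv2.COLOR_BGR2HSV)
for y in range(206,302,5):
    print(y,' '.join(f"{v}" if 25<=a<=45 else '.' for a,v in zip(h[y,300:346,0],h[y,300:346,2])))
```

```text
206 124 137 148 159 167 169 171 169 167 154 138 125 119 116 119 115 119 120 122 120 120 120 119 129 160 201 226 234 237 237 238 237 235 225 212 . . . . . . . . . . .
211 . 129 143 155 164 167 167 167 160 141 126 121 119 117 113 117 116 119 119 119 120 129 143 159 179 194 206 218 226 232 234 236 235 229 218 . . . . . . . . . . .
216 . 119 134 148 161 166 168 168 158 137 123 119 117 120 117 119 118 117 121 120 118 120 124 129 134 135 135 138 145 140 143 148 153 152 144 142 . . . . . . . . . .
221 . . 126 138 152 162 164 155 137 122 120 123 118 119 122 120 118 118 120 120 119 120 125 131 140 144 142 142 141 139 143 141 140 145 144 144 . . . . . . . . . .
226 . . 121 129 146 157 155 149 138 140 153 161 167 170 172 177 182 181 185 185 189 194 195 191 176 156 146 141 141 141 139 142 137 137 131 128 . . . . . . . . . .
231 . . . 132 136 147 149 151 170 197 220 227 229 232 232 233 235 236 238 237 237 238 234 231 222 192 153 124 110 110 106 105 105 103 100 102 98 . . . . . . . . .
236 . . . . . . . 124 147 180 204 223 229 231 232 232 234 236 236 238 237 237 238 235 231 214 178 157 . . . . . .
[... 1130 characters left out ...]
 234 233 234 233 235 235 235 236 237 234 232 220 189 178 186 194 193 . . . . . . . . . . .
281 . . . . . . . . . . . . . . 177 201 222 230 233 233 234 233 236 236 236 235 236 235 233 225 202 . . . . . . . . . . . . . . .
286 . . . . . . . . . . . . . . . 190 213 227 232 232 234 234 235 234 235 236 235 236 234 230 221 . . . . . . . . . . . . . . .
291 . . . . . . . . . . . . . . . 178 193 219 229 232 234 233 232 233 235 235 237 236 236 234 226 214 . . . . . . . . . . . . . .
296 . . . . . . . . . . . . . . . . 177 197 208 216 217 220 227 228 230 230 226 222 222 223 225 . . . . . . . . . . . . . . .
301 . . . . . . . . . . . . . . . . . . . . . . . . . . . . . . . . . . . . . . . . . . . . . .
```

Run:
```python
import pickle
from h import *
w,s=pickle.load(open("w1.pkl","rb"))
q=np.array([onz(w,u,181,True) for u in((308.7,227.5),(324.7,227.5),(316.7,298),(331.7,298))]);print(q.round(1))
c=q.mean(0);v=(q[0]+q[1]-q[2]-q[3])[:2];print(c,np.linalg.norm(v)/2,np.degrees(np.arctan2(v[1],v[0]))+90)
t=onz(w,(368,240),153,True);print("tip dist",np.linalg.norm((t-c)[:2]))
rel([(c[0],c[1],200,113),(c[0],c[1],155,113)])
```

```text
[[ 479.  -327.3  181. ]
 [ 475.6 -319.5  181. ]
 [ 515.4 -307.   181. ]
 [ 512.  -299.1  181. ]]
[ 495.47453399 -313.23722063  181.        ] 41.68622490413575 -60.756344503904415
tip dist 29.683817869569037
(np.float64(495.4745339934113), np.float64(-313.23722063366665), 200) -> [ 1.9 -1.6 29.7] [ 0.001 -0.001  0.012]
(np.float64(495.4745339934113), np.float64(-313.23722063366665), 155) -> [ 1.9 -1.6 74.7] [ 0.001 -0.001  0.012]
```

Request:
{"op": "servo_tool", "data": {
  "rows": [
    [[26,2,-1.5,30,0,0,-0.1],[26,2,-1.5,30,0,0,-0.1],[26,2,-1.5,50,0,0,-0.1],[26,2,-1.5,68,0,0,-0.1],[26,2,-1.5,75,0,0,-0.1],[26,2,-1.5,75,0,0,-0.1],[0,2,-1.5,75,0,0,-0.1],[0,2,-1.5,75,0,0,-0.1],[0,2,-1.5,75,0,0,-0.1],[0,2,-1.5,75,0,0,-0.1]]
  ]
}}

```text
clock: 3.65
position: [496.4, -314.0, 156.3]
ee_rot: [-0.254, 0.967, -0.001, 0.001]
contact_force: [-0.8, 1.8, 6.7]
gripper_width: 8.9
grasp_force: 61.5
```

Request:
{"op": "servo_tool", "data": {
  "rows": [
    [[0,0,0,-7,0,0,0],[0,0,0,-14,0,0,0],[0,0,0,-14,0,0,0],[0,0,0,-14,0,0,0]]
  ]
}}

```text
clock: 4.15
position: [495.5, -313.8, 168.6]
ee_rot: [-0.253, 0.967, 0.0, -0.0]
contact_force: [-0.1, -0.3, -1.9]
gripper_width: 8.9
grasp_force: 60.4
```

```bash
python3 w.py w2
```

```text
[ 495.5 -313.8  168.6] 8.797176690817745 [-0.2  0.2 -2.7]
```

View pics/w2.png

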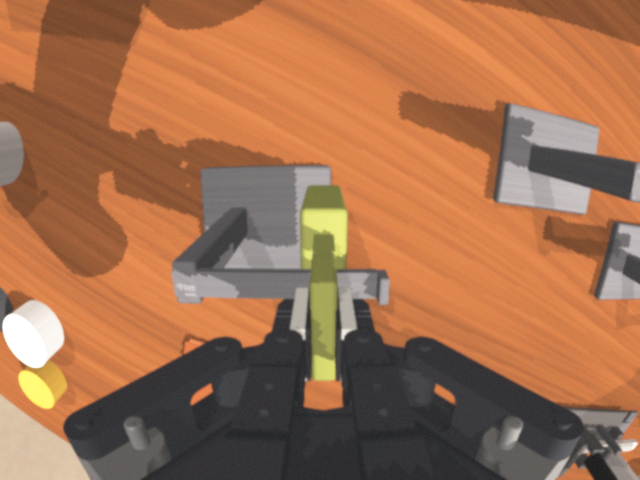

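The cover is held square: its tab is between the pads at (323,300), and the strap (190–388, 285) is still in the slot. The wrist weight is about 2 N. Next it goes out along the strap's -x, which is tool +y.

Request:
{"op": "servo_tool", "data": {
  "rows": [
    [[0,0,20,0,0,0,0],[0,0,45,0,0,0,0],[0,0,70,0,0,0,0],[0,0,90,0,0,0,0],[0,0,95,-60,0,0,0],[0,0,95,-115,0,0,0],[0,0,95,-115,0,0,0]]
  ]
}}

```text
clock: 5.08
position: [451.5, -231.8, 289.2]
ee_rot: [-0.254, 0.967, -0.003, 0.005]
contact_force: [-0.4, 0.6, -3.3]
gripper_width: 8.4
grasp_force: 60.4
```

```bash
python3 -c "
from h import *
u=np.array([np.cos(np.radians(-77.5)),np.sin(np.radians(-77.5))])
b=np.array([606,42]);g=b+8*u
print(g);rel([(540,-60,285,102.5),(*g,265,102.5)])"
```

```text
[607.73151691  34.18963194]
(540, -60, 285) -> [-161.5  106.2    4.6] [-0.007  0.009  0.295]
(np.float64(607.7315169115049), np.float64(34.18963194304053), 265) -> [-266.6  155.1   25. ] [-0.007  0.009  0.295]
```

Request:
{"op": "servo_tool", "data": {
  "rows": [
    [[0,-60,40,0,0,0,0.1],[0,-110,70,2,0,0,0.2],[0,-160,100,8,-0.005,0.007,0.295],[0,-210,126,16,-0.005,0.007,0.295],[0,-245,143,22,-0.005,0.007,0.295],[0,-266.5,155,25,-0.005,0.007,0.295],[0,-266.5,155,25,-0.005,0.007,0.295],[0,-266.5,155,25,-0.005,0.007,0.295],[0,-266.5,155,25,-0.005,0.007,0.295]]
  ]
}}

```text
clock: 6.2
position: [604.8, 33.6, 259.5]
ee_rot: [-0.108, 0.994, 0.002, -0.004]
contact_force: [0.1, -0.4, -2.5]
gripper_width: 8.7
grasp_force: 60.4
```

```bash
python3 w.py w3; python3 -c "
from h import *
from bench import arm
s=arm.read_state();print(Ro.from_quat(s['ee_rot']).as_matrix().round(4))"
```

```text
[604.9  33.7 259.6] 8.97970905886261 [ 0.1 -0.2 -2.5]
[[-0.9766 -0.2148 -0.0077]
 [-0.2148  0.9767  0.0023]
 [ 0.007   0.0039 -1.    ]]
```

View pics/w3.png

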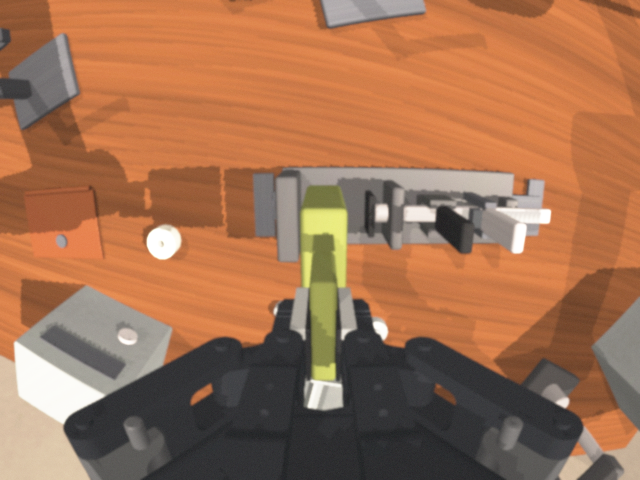

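The clamp lies under the cover: fixed jaw at (277–299, 170–260), nose at (370,213), moving jaw at (396,215), handle top at (455,230) and trigger top at (503,228).

Run:
```python
import pickle,cv2
from h import *
np.set_printoptions(precision=1,suppress=True)
w,s=pickle.load(open("w3.pkl","rb"));h=cv2.cvtColor(cv2.imread("pics/w3.png"),cv2.COLOR_BGR2GRAY)
for y in (178,190,210,230,250):print(y,h[y,270:306].tolist())
print(h[150:185,450].tolist());print(h[232:256,360].tolist(),h[232:256,430].tolist())
u=np.array([np.cos(np.radians(-77.5)),np.sin(np.radians(-77.5))]);v=np.array([-u[1],u[0]])
B=np.array([606,42.]);L=lambda q:((q[:2]-B)@u,(q[:2]-B)@v)
for n,p,z in[("fix face",(299,174),80),("fix face",(299,256),80),("fix outer",(277,172),80),("fix outer",(277,260),80),("bed far",(330,168),16),("bed far",(505,174),16),("bed near",(360,244),16),("bed near",(500,243),16),("nose bot",(367,193),64),("nose",(367,233),64),("jaw top L",(388,182),74),("jaw top L",(388,246),74),("handle",(435,206),138),("handle",(457,250),138),("trig",(485,206),138),("trig",(523,250),138),("trig",(513,250),138)]:print(n,L(onz(w,p,z,True)))
```

```text
178 [118, 118, 111, 95, 88, 95, 111, 123, 132, 134, 134, 133, 137, 138, 136, 138, 135, 139, 138, 140, 141, 140, 139, 139, 137, 131, 117, 105, 97, 100, 115, 129, 135, 140, 144, 145]
190 [120, 117, 111, 97, 89, 100, 121, 138, 147, 152, 154, 155, 156, 158, 155, 157, 155, 159, 161, 159, 158, 162, 160, 160, 159, 151, 138, 115, 102, 97, 109, 126, 136, 141, 140, 134]
210 [118, 115, 111, 111, 111, 104, 113, 129, 141, 151, 152, 153, 157, 152, 157, 155, 157, 158, 159, 158, 158, 156, 158, 156, 158, 152, 141, 120, 102, 99, 109, 128, 148, 167, 183, 193]
230 [117, 115, 115, 116, 104, 91, 91, 110, 132, 145, 152, 154, 154, 155, 154, 154, 154, 155, 154, 156, 153, 155, 156, 156, 155, 153, 146, 127, 111, 108, 121, 145, 168, 185, 202, 213]
250 [147, 146, 145, 148, 147, 146, 139, 124, 124, 137, 147, 153, 153, 153, 154, 153, 154, 155, 157, 153, 157, 154, 155, 155, 156, 158, 152, 139, 119, 104, 112, 129, 144, 150, 156, 160]
[147, 143, 143, 143, 139, 141, 141, 143, 143, 144, 145, 145, 145, 148, 149, 150, 141, 125, 111, 114, 144, 169, 187, 189, 189, 194, 187, 188, 188, 188, 188, 187, 186, 184, 186]
[117, 136
[... 779 characters left out ...]
17313838), np.float64(44.346090977271906))
nose bot (np.float64(-33.735043582107565), np.float64(-19.652871116071495))
nose (np.float64(-34.816713035239296), np.float64(18.820432305055746))
jaw top L (np.float64(-51.34360314736745), np.float64(-31.580745972304584))
jaw top L (np.float64(-53.895130566846966), np.float64(28.677513136980004))
handle (np.float64(-76.51132237668071), np.float64(-22.953761221987044))
handle (np.float64(-97.87748466279145), np.float64(11.867940649291421))
trig (np.float64(-118.27988308000495), np.float64(-23.788280712851304))
trig (np.float64(-159.49540306296976), np.float64(12.567869716877862))
trig (np.float64(-149.41130861294073), np.float64(12.439313716158464))
```

```bash
python3 -c "
from h import *
u=np.array([np.cos(np.radians(-77.5)),np.sin(np.radians(-77.5))]);v=np.array([-u[1],u[0]])
g=np.array([606,42.])+12*u+1*v
print(g);rel([(*g,250,102.5),(*g,136,102.5)])"
```

```text
[609.57357137  30.50088753]
(np.float64(609.5735713743771), np.float64(30.500887528498904), 250) -> [-3.9 -4.1  9.5] [ 0.004 -0.007 -0.002]
(np.float64(609.5735713743771), np.float64(30.500887528498904), 136) -> [ -4.7  -4.6 123.5] [ 0.004 -0.007 -0.002]
```

Request:
{"op": "servo_tool", "data": {
  "rows": [
    [[0,-4,-4,10,0.004,-0.007,-0.002],[0,-4,-4,40,0.004,-0.007,-0.002],[0,-4.5,-4.5,75,0.004,-0.007,-0.002],[0,-4.5,-4.5,105,0.004,-0.007,-0.002],[0,-4.7,-4.6,118,0.004,-0.007,-0.002],[0,-4.7,-4.6,123,0.004,-0.007,-0.002],[0,-4.7,-4.6,123,0.004,-0.007,-0.002],[0,-4.7,-4.6,123,0.004,-0.007,-0.002]]
  ]
}}

```text
clock: 7.25
position: [610.7, 31.6, 137.2]
ee_rot: [-0.11, 0.994, 0.0, 0.001]
contact_force: [0.5, -0.8, -2.4]
gripper_width: 8.8
grasp_force: 60.3
```

Run:
```python
from h import *
from bench import arm
s=arm.read_state();print(s["position"].round(1),s["contact_force"].round(1),s["wrist_torque"].round(3),Ro.from_quat(s['ee_rot']).as_matrix()[2].round(4))
r=lambda im,x,y,w,h,W,H:cv2.resize(im[y:y+h,x:x+w],(W,H),interpolation=cv2.INTER_CUBIC)
t=arm.get_image("top")[:,:,::-1];d=arm.get_image("side")[:,:,::-1]
cv2.imwrite("pics/c4.png",np.hstack([r(t,170,130,150,150,400,400),r(d,220,180,130,130,400,400)]))
```

```text
[610.7  31.6 137.2] [ 0.5 -0.8 -2.4] [ 0.078  0.013 -0.015] [-2.e-03 -1.e-04 -1.e+00]
```

View pics/c4.png

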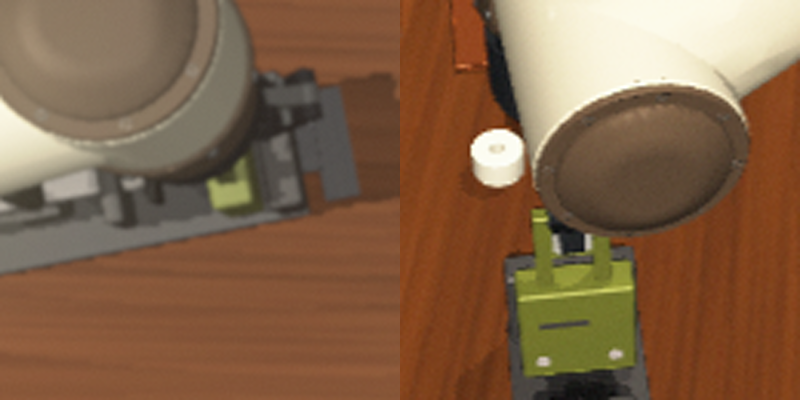

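The cover hangs upright in front of the fixed jaw with a small gap: side view crop (515–635, 265–375), top view crop (235,180) next to the jaw at (285,175). Now lower it gently.

Request:
{"op": "servo_tool", "data": {
  "rows": [
    [[0,0,0,1.5,0,0,0],[0,0,0,3,0,0,0],[0,0,0,4,0,0,0],[0,0,0,4,0,0,0]]
  ]
}}

```text
clock: 7.85
position: [609.9, 31.4, 132.4]
ee_rot: [-0.11, 0.994, -0.0, -0.0]
contact_force: [-1.3, 0.4, 1.6]
gripper_width: 8.9
grasp_force: 60.9
```

Contact at the expected height (132.4 mm). Release it and go up.

Request:
{"op": "servo_tool", "data": {
  "rows": [
    [[14,0,0,0,0,0,0],[20,0,0,0,0,0,0],[26,0,0,0,0,0,0],[26,0,0,0,0,0,0],[26,0,0,-20,0,0,0],[26,0,0,-60,0,0,0],[40,0,0,-115,0,0,0],[50,0,0,-135,0,0,0],[50,0,0,-135,0,0,0]]
  ]
}}

```text
clock: 8.98
position: [610.6, 31.7, 268.9]
ee_rot: [-0.11, 0.994, 0.0, 0.002]
contact_force: [0.3, -0.0, -1.2]
gripper_width: 50.0
grasp_force: 0.0
```

```bash
python3 w.py w4
```

```text
[609.7  31.6 266.8] 49.89905622745275 [-0.7  0.  -1.4]
```

View pics/w4.png

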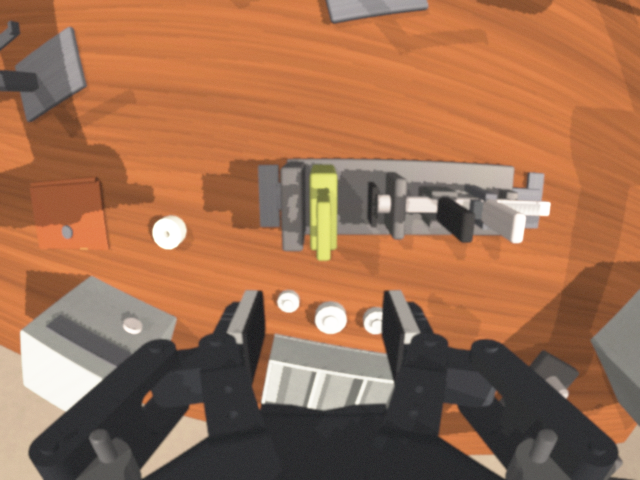

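The cover stands square on the bed by itself at (310–337, 165–260), next to the fixed jaw at (280–305). The nose is at (373,203), handle at (455,218) and trigger at (503,218). Next, go to the grip.

```bash
python3 -c "
from h import *
rel([(578.5,168,215,102.5),(578.5,168,94,102.5)])"
```

```text
(578.5, 168, 215) -> [  0.8 139.9  51.9] [ 0.001 -0.     0.001]
(578.5, 168, 94) -> [  0.7 139.8 172.9] [ 0.001 -0.     0.001]
```

Request:
{"op": "servo_tool", "data": {
  "rows": [
    [[85,1,50,0,0,0,0],[85,1,100,0,0,0,0],[85,1,140,10,0,0,0],[85,1,140,60,0,0,0],[85,1,140,90,0,0,0],[85,1,140,115,0,0,0],[85,1,140,135,0,0,0],[85,1,140,155,0,0,0],[85,1,140,172,0,0,0],[85,1,140,172,0,0,0]]
  ]
}}

```text
clock: 10.28
position: [576.8, 167.1, 92.4]
ee_rot: [-0.11, 0.994, -0.001, -0.003]
contact_force: [0.7, 1.3, 0.1]
gripper_width: 85.2
grasp_force: 0.0
```

```bash
python3 w.py w5; python3 -c "
import cv2
cv2.imwrite('pics/w5v.png',cv2.imread('pics/w5.png'))"
```

```text
[577.9 167.5  93.9] 85.15308157529708 [0.7 0.1 0.6]
```

View pics/w5v.png

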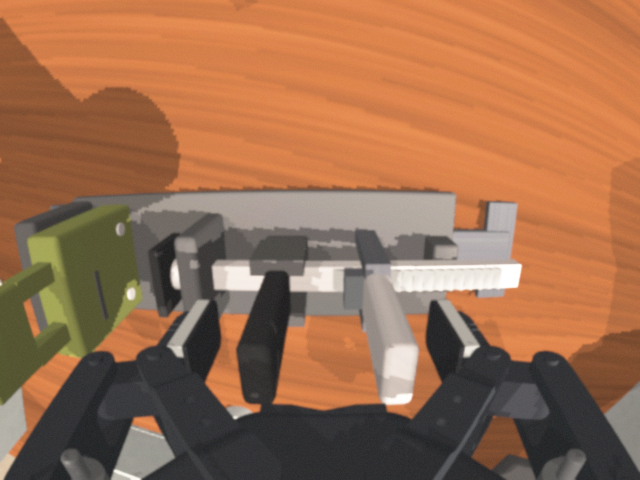

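The fingers straddle the handle (265,340) and trigger (390,340) with clearance on both sides, and the bar's tail is at (520,275). The cover is upright at left. Start squeezing.

Request:
{"op": "servo_tool", "data": {
  "rows": [
    [[75,0,0,0,0,0,0],[66,0,0,0,0,0,0],[62,0,0,0,0,0,0],[59,0,0,0,0,0,0],[56,0,0,0,0,0,0],[54,0,0,0,0,0,0],[52,0,0,0,0,0,0],[52,0,0,0,0,0,0]]
  ]
}}

```text
clock: 11.32
position: [578.9, 167.5, 96.9]
ee_rot: [-0.11, 0.994, -0.0, 0.001]
contact_force: [-2.2, -1.6, 8.2]
gripper_width: 52.4
grasp_force: 7.5
```

```bash
cat > m.py <<'E'
import sys
from bench import arm
from h import *
w=arm.camera_params("wrist");im=arm.get_image("wrist");s=arm.read_state()
np.save("last.npy",im)
g=im.astype(int).mean(2);hsv=cv2.cvtColor(im,cv2.COLOR_RGB2HSV)
sat=hsv[...,1];br=((sat<40)&(g>175)).astype(np.uint8)
br[:, :400]=0;br[:250]=0;br[300:]=0
n,l,st,ce=cv2.connectedComponentsWithStats(br)
tail=[(a[0]+a[2],a[1],a[1]+a[3],a[4]) for a in st[1:] if a[4]>40]
# bed end: row 215, grey -> wood (saturation jump) ; columns 400..500
r=sat[212:222,400:500].astype(float).mean(0);be=400+np.argmax(r>80)
gm=cv2.inRange(hsv,(25,90,60),(45,255,255));ys,xs=np.nonzero(gm[195:300]);
print("clk",round(s["clock"],2),"w",round(s["gripper_width"],2),"F",round(s["grasp_force"],1),s["position"].round(1),s["contact_force"].round(1),"tail",tail,"bedend",be,"green maxcol",xs.max() if len(xs) else None)
row=g[205:212,130:260].mean(0).round().astype(int); 
print("jawrow",g[255:260,150:235].mean(0).round().astype(int).tolist())
E
python3 m.py
```

```text
clk 11.38 w 52.12 F 7.4 [579.  167.6  96.9] [-3.3 -1.5  8.6] tail [(np.int32(512), np.int32(250), np.int32(288), np.int32(3256))] bedend 455 green maxcol 146
jawrow [61, 58, 57, 47, 41, 38, 37, 36, 36, 36, 35, 37, 37, 37, 44, 72, 119, 162, 188, 195, 179, 142, 113, 109, 108, 109, 109, 111, 110, 110, 110, 109, 108, 108, 107, 105, 100, 98, 91, 86, 78, 68, 63, 61, 58, 61, 59, 59, 60, 62, 59, 59, 59, 62, 69, 90, 115, 139, 158, 167, 170, 172, 171, 171, 171, 172, 170, 171, 174, 177, 181, 183, 186, 187, 187, 189, 191, 192, 195, 196, 195, 195, 195, 196, 196]
```

Request:
{"op": "servo_tool", "data": {
  "rows": [
    [[50,0,0,-1,0,0,0],[48,0,0,-1,0,0,0],[46,0,0,-2,0,0,0],[44,0,0,-2,0,0,0],[42,0,0,-3,0,0,0],[41,0,0,-3,0,0,0],[41,0,0,-3,0,0,0]]
  ]
}}

```text
clock: 12.25
position: [578.9, 168.0, 98.6]
ee_rot: [-0.11, 0.994, -0.0, 0.0]
contact_force: [0.1, -1.0, 6.0]
gripper_width: 41.2
grasp_force: 8.3
```

```bash
python3 m.py
```

```text
clk 12.3 w 41.02 F 8.4 [578.9 168.   98.6] [ 0.1 -0.9  5.7] tail [(np.int32(506), np.int32(250), np.int32(286), np.int32(2990))] bedend 462 green maxcol 145
jawrow [34, 37, 35, 36, 35, 36, 39, 57, 100, 155, 187, 193, 176, 146, 133, 134, 137, 136, 132, 121, 112, 110, 109, 110, 109, 109, 106, 104, 98, 95, 94, 101, 100, 92, 76, 64, 59, 60, 60, 60, 59, 59, 60, 60, 59, 63, 84, 119, 152, 171, 179, 182, 183, 183, 183, 182, 183, 182, 183, 185, 189, 195, 199, 201, 206, 207, 208, 210, 209, 210, 209, 209, 209, 209, 209, 208, 208, 208, 208, 208, 208, 207, 207, 205, 205]
```

Request:
{"op": "servo_tool", "data": {
  "rows": [
    [[48,0,0,1,0,0,0],[55,0,0,2,0,0,0],[62,0,0,3,0,0,0],[64,0,0,3,0,0,0],[64,0,0,3,0,0,0],[60,0,0,2,0,0,0],[57,0,0,2,0,0,0],[54,0,0,1,0,0,0],[51,0,0,1,0,0,0],[51,0,0,1,0,0,0]]
  ]
}}

```text
clock: 13.55
position: [578.2, 167.6, 97.5]
ee_rot: [-0.11, 0.994, -0.0, -0.0]
contact_force: [-2.3, -1.7, 5.8]
gripper_width: 51.5
grasp_force: 7.5
```

```bash
cat >> m.py <<'E'
u=np.array([np.cos(np.radians(-77.5)),np.sin(np.radians(-77.5))])
if tail:
    q=onz(w,(tail[0][0],272),50,True)[:2]@u;b=onz(w,(be,217),16,True)[:2]@u
    print("tail-bedend mm",round(q-b,1),"bedend",round(b,1))
E
python3 m.py
```

```text
clk 13.6 w 50.97 F 7.5 [578.2 167.7  97.5] [-2.  -2.3  4.9] tail [(np.int32(506), np.int32(250), np.int32(287), np.int32(2643)), (np.int32(503), np.int32(268), np.int32(288), np.int32(54))] bedend 456 green maxcol 137
jawrow [108, 109, 108, 111, 122, 136, 142, 134, 120, 105, 87, 72, 62, 60, 59, 60, 59, 58, 59, 60, 60, 59, 58, 60, 60, 69, 83, 102, 119, 136, 150, 158, 162, 163, 162, 162, 162, 163, 163, 165, 168, 169, 170, 173, 175, 177, 177, 180, 182, 183, 184, 185, 185, 185, 184, 184, 186, 185, 185, 184, 185, 184, 184, 184, 185, 184, 184, 184, 183, 184, 183, 184, 184, 183, 184, 184, 182, 183, 185, 183, 183, 182, 183, 181, 181]
tail-bedend mm -24.1 bedend -124.6
```

Request:
{"op": "servo_tool", "data": {
  "rows": [
    [[49,0,0,-1,0,0,0],[47,0,0,-1,0,0,0],[45,0,0,-1,0,0,0],[43,0,0,-2,0,0,0],[41,0,0,-2,0,0,0],[41,0,0,-2,0,0,0]]
  ]
}}

```text
clock: 14.35
position: [578.2, 167.8, 99.0]
ee_rot: [-0.11, 0.994, -0.0, -0.0]
contact_force: [-2.3, -1.6, 4.5]
gripper_width: 41.4
grasp_force: 9.0
```

```bash
cat > m.py <<'E'
from bench import arm
from h import *
w=arm.camera_params("wrist");im=arm.get_image("wrist");s=arm.read_state()
g=im.astype(int).mean(2);hsv=cv2.cvtColor(im,cv2.COLOR_RGB2HSV);sat=hsv[...,1]
r=sat[212:222,400:500].astype(float).mean(0);be=400+np.argmax(r>80)
j=g[255:260,:240].mean(0);e=max([k for k in range(60,235) if j[k]<105<=j[k+1]and j[k-6:k-1].min()<75],default=0)
gm=cv2.inRange(hsv,(25,90,60),(45,255,255));xs=[np.nonzero(gm[y,:240])[0].max(initial=0) for y in(215,235,255,275)]
u=np.array([np.cos(np.radians(-77.5)),np.sin(np.radians(-77.5))])
b=onz(w,(be,217),16,True)[:2]@u;q=onz(w,(e,257),50,True)[:2]@u
print("clk",round(s["clock"],2),"w",round(s["gripper_width"],2),"F",round(s["grasp_force"],1),s["position"].round(1),s["contact_force"].round(1),"bed",be,round(b,1),"jawback",e,round(q-b,1),"green",xs)
print(j[100:200].round().astype(int).tolist())
E
python3 m.py
```

```text
clk 14.4 w 41.29 F 9.0 [578.2 167.8  99. ] [-2.3 -1.6  5.8] bed 462 -129.7 jawback 169 180.4 green [np.int64(141), np.int64(123), np.int64(111), np.int64(107)]
[77, 75, 75, 76, 75, 77, 77, 75, 76, 76, 75, 74, 68, 58, 52, 52, 51, 51, 51, 48, 44, 39, 35, 36, 33, 34, 34, 35, 36, 37, 37, 38, 45, 68, 93, 107, 107, 108, 110, 109, 108, 109, 108, 108, 107, 108, 105, 102, 98, 94, 87, 79, 70, 65, 64, 63, 59, 58, 59, 59, 59, 59, 58, 59, 59, 57, 60, 60, 71, 95, 124, 142, 157, 167, 173, 173, 175, 175, 175, 175, 176, 177, 181, 184, 187, 189, 192, 195, 197, 198, 199, 198, 198, 199, 198, 199, 198, 198, 198, 198]
```

Request:
{"op": "servo_tool", "data": {
  "rows": [
    [[48,0,0,1,0,0,0],[55,0,0,2,0,0,0],[62,0,0,3,0,0,0],[64,0,0,3,0,0,0],[64,0,0,3,0,0,0],[60,0,0,2,0,0,0],[57,0,0,2,0,0,0],[55,0,0,1,0,0,0],[54,0,0,1,0,0,0],[54,0,0,1,0,0,0]]
  ]
}}

```text
clock: 15.65
position: [578.5, 167.6, 97.9]
ee_rot: [-0.11, 0.994, -0.0, -0.0]
contact_force: [1.8, -0.7, -1.1]
gripper_width: 53.9
grasp_force: 7.4
```

```bash
python3 m.py
```

```text
clk 15.7 w 54.14 F 7.2 [578.4 167.6  97.9] [ 1.2 -1.1 -1.3] bed 453 -122.5 jawback 159 179.6 green [np.int64(132), np.int64(115), np.int64(101), np.int64(97)]
[76, 75, 71, 63, 54, 53, 52, 51, 50, 48, 46, 39, 36, 36, 36, 34, 38, 34, 34, 36, 35, 35, 44, 65, 89, 103, 107, 108, 109, 108, 107, 107, 106, 107, 107, 106, 102, 100, 95, 89, 83, 74, 67, 61, 58, 59, 58, 59, 59, 60, 59, 60, 58, 57, 60, 59, 59, 58, 64, 83, 109, 130, 145, 158, 166, 172, 172, 173, 171, 173, 175, 177, 182, 184, 187, 187, 189, 190, 193, 193, 195, 197, 197, 197, 197, 196, 196, 194, 195, 196, 196, 196, 195, 196, 195, 194, 194, 195, 194, 194]
```

Request:
{"op": "servo_tool", "data": {
  "rows": [
    [[53,0,0,0,0,0,0],[52,0,0,0,0,0,0],[51,0,0,-0.5,0,0,0],[50,0,0,-0.5,0,0,0],[50,0,0,-0.5,0,0,0]]
  ]
}}

```text
clock: 16.32
position: [578.4, 167.9, 98.6]
ee_rot: [-0.11, 0.994, -0.0, -0.0]
contact_force: [0.8, -1.3, 1.4]
gripper_width: 50.0
grasp_force: 8.6
```

```bash
python3 m.py
```

```text
clk 16.38 w 50.26 F 8.6 [578.4 167.9  98.6] [ 1.  -2.1  1.3] bed 456 -125.3 jawback 157 183.7 green [np.int64(131), np.int64(113), np.int64(100), np.int64(97)]
[74, 69, 62, 54, 53, 52, 51, 51, 49, 45, 39, 36, 35, 37, 35, 36, 37, 36, 36, 40, 50, 74, 94, 105, 109, 108, 108, 108, 108, 108, 106, 107, 106, 105, 102, 97, 94, 88, 80, 73, 63, 60, 58, 59, 58, 58, 60, 59, 60, 59, 58, 60, 59, 58, 59, 60, 73, 101, 129, 150, 163, 172, 176, 178, 179, 178, 178, 181, 187, 192, 194, 195, 197, 199, 200, 201, 202, 203, 203, 202, 202, 200, 200, 200, 199, 197, 197, 198, 197, 198, 199, 198, 198, 198, 198, 197, 197, 197, 196, 196]
```

Request:
{"op": "servo_tool", "data": {
  "rows": [
    [[49,0,0,0,0,0,0],[48,0,0,0,0,0,0],[47,0,0,-0.5,0,0,0],[46,0,0,-0.5,0,0,0],[46,0,0,-0.5,0,0,0]]
  ]
}}

```text
clock: 17.0
position: [578.4, 167.9, 99.3]
ee_rot: [-0.11, 0.994, -0.0, -0.0]
contact_force: [-0.5, -1.8, 4.8]
gripper_width: 46.1
grasp_force: 10.8
```

```bash
python3 m.py|head -1
```

```text
clk 17.05 w 46.28 F 10.8 [578.4 167.9  99.3] [-1.1 -1.4  4.5] bed 458 -126.9 jawback 154 187.8 green [np.int64(130), np.int64(111), np.int64(100), np.int64(96)]
```

Request:
{"op": "servo_tool", "data": {
  "rows": [
    [[45,0,0,0,0,0,0],[44,0,0,0,0,0,0],[43,0,0,-0.5,0,0,0],[43,0,0,-0.5,0,0,0],[43,0,0,-0.5,0,0,0]]
  ]
}}

```text
clock: 17.68
position: [578.4, 167.9, 99.7]
ee_rot: [-0.11, 0.994, -0.0, -0.0]
contact_force: [-1.2, -0.7, 5.8]
gripper_width: 43.4
grasp_force: 15.4
```

```bash
python3 m.py|head -1
```

```text
clk 17.73 w 43.35 F 15.4 [578.4 167.9  99.7] [-0.3 -1.8  5.3] bed 460 -128.6 jawback 153 190.3 green [np.int64(133), np.int64(112), np.int64(102), np.int64(99)]
```

Request:
{"op": "servo_tool", "data": {
  "rows": [
    [[42,0,0,0,0,0,0],[41,0,0,0,0,0,0],[40.5,0,0,-0.5,0,0,0],[40.5,0,0,-0.5,0,0,0],[40.5,0,0,-0.5,0,0,0]]
  ]
}}

```text
clock: 18.35
position: [578.4, 167.9, 100.1]
ee_rot: [-0.11, 0.994, -0.0, -0.0]
contact_force: [-0.5, -2.1, 5.4]
gripper_width: 40.9
grasp_force: 19.3
```

```bash
python3 m.py|head -1
```

```text
clk 18.4 w 40.87 F 19.3 [578.4 168.  100.1] [-0.5 -0.4  4.8] bed 461 -129.5 jawback 151 192.7 green [np.int64(134), np.int64(111), np.int64(104), np.int64(101)]
```

Request:
{"op": "servo_tool", "data": {
  "rows": [
    [[40.2,0,0,0,0,0,0],[40,0,0,0,0,0,0],[40,0,0,0,0,0,0],[40,0,0,0,0,0,0],[40,0,0,0,0,0,0]]
  ]
}}

```text
clock: 19.02
position: [578.4, 167.9, 100.1]
ee_rot: [-0.11, 0.994, -0.0, -0.0]
contact_force: [-0.5, -1.1, 6.0]
gripper_width: 40.7
grasp_force: 20.1
```

```bash
python3 m.py|head -1
```

```text
clk 19.07 w 40.37 F 20.1 [578.4 167.9 100.1] [-0.  -2.1  6.3] bed 462 -130.2 jawback 151 193.5 green [np.int64(135), np.int64(112), np.int64(105), np.int64(101)]
```

The grip force is steady at 20.1 N, about 11.5 N above the no-load squeeze, so the nose is in by about 6.5–7 mm. Hand in while gripping.

```bash
python3 -c "
from bench import arm
print(arm.job_done())"
```

```text
the job is handed in; nothing more can be done
None
```

I handed the job in at 19 s with trigger and handle still gripped: the cover stands on the bed, pressed against the fixed jaw with the nose in about 6.5–7 mm, estimated from the 20 N grip force (no verdict was returned).

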